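# Set the dose inside a lidded dosing unit

### The job

Raise the dosing unit's steel lid by its black bow handle until the folding stay at its side locks straight and holds the lid up by itself, then let go and turn the red dial inside to click 4, the wide green mark. After that break the stay by pushing its orange knee tab away from you so that the lid can come down, and press the lid fully shut without slamming it, leaving the dial on the green mark and the other things on the table where they are.

Things in the scene. Friction and masses are not known exactly. Their poses are not given: they have to be found in the camera images.
- unit: Fixed dosing unit: open-topped metal box 200 (x, depth) by 220 (y) by 100 mm high, 5 mm walls, white deck inside 50 mm above the table. Origin: centre of its underside, on the table. +x points to its back (hinge side), +y to its left seen from the front. The dial is at x -38, y +30 mm. The folding stay runs along the outside of the right (-y) wall.
- lid_hinge (a point): Point on the lid's hinge axis (along the unit's y), mid-width: x +100 mm in the unit, 101 mm up. The lid is a steel plate reaching 200 mm from the axis, 220 mm wide, 10 mm thick, its underside in the plane of the axis.
- lid (a joint): Lid angle, rad: 0 shut (level); 1.357 fully up, where the straight stay stops it, leaning 12 degrees short of upright towards the front. Balance spring and damped hinge: about 1 N at the handle raises it. Let go below 1.2 and unlocked, or once the stay is broken, it sinks by itself in 2 to 5 s and hangs ajar at 0.15 to 0.45; pressed shut it stays shut.
- lid_bar (a point): Middle of the cross bar of the lid's black bow handle: round bar 12 mm thick, 110 mm long along the unit's y, in the lid's plane 35 mm beyond its front edge; 235 mm from the hinge axis and 5 mm above the lid's underside plane. Lid shut: 106 mm above the table, 29 mm free between bar and box front.
- lid_top (a point): Point on the lid's outer face (its top when shut), mid-width, 170 mm from the hinge axis and 10 mm above the lid's underside plane: a good place to press it shut.
- knee (a joint): Knee of the two-link stay, rad: 0 folded (lid shut), 2.73 straight, 2.85 locked on its stop just past straight; a light spring takes it there once the lid is fully up. Pushing the lid cannot unlock it. To break it push the knee to the back (unit's +x) with 1 to 3 N, following it as it moves back and down at about 45 degrees, past 2.0 (20 mm each way); else it may spring straight again.
- knee_tab (a point): Middle of the orange knee tab: round peg 16 mm across, 70 mm long along the unit's y, sticking out sideways at the stay's knee, 164 mm right (-y) of the unit's mid-plane (54 mm outside the right wall, also outside the raised lid's edge). Stay locked: about 144 mm above the table, at x about +20 mm in the unit.
- dial (a joint): Dial angle, rad, clockwise seen from above: clicks 0 to 6 at 0.349 each; click 4 = 1.396 is the wide green mark, the others are thin black marks. Breaking out of a click takes about 0.06 Nm; let go, it snaps into the nearest click. The white line on the bar is the pointer: at click 2 it points to the unit's front (-x), at click 4 it points 40 degrees clockwise from there (towards +y).
- dial_grip (a point): Centre of the dial's red grip bar, on the vertical dial axis, 83 mm above the table: bar 68 mm long (along the pointer), 16 mm wide, 26 mm high, top 96 mm above the table, 4 mm below the box rim. Below the bar a black disc 68 mm across, top 70 mm above the table.

How it is judged:
By the outcome, as a careful person would: the job done as asked, in the order asked, and still so for the second after the job is handed in, with the robot touching nothing.
It also fails if it takes over 72 s, if anything falls off the work surface, if the arm or the gripper's body presses on something with over 40 N, if the wrist force passes 120 N, or if a joint passes its speed limit or range.

### The arm

A 6-joint arm with a two-finger parallel gripper is mounted at the origin on the work surface. World frame = base frame: x ahead of the robot, y to its left, z up, the work surface at z = 0. Lengths are in m, angles in rad, forces in N, time in s.
With the tool pointing down it reaches from about 0.375 to 0.925 m from the base axis. Payload 5.7 kg.
Tool frame: the origin (TCP) lies at the very end of the fingers, on their centre line; the grasp point (between the pads) lies behind it (manip.grip_depth is the z of the grasp point in the tool frame, in m); z points along the fingers, y is the direction in which the jaws open and shut (so a half turn about z gives the same grasp; the last joint's range is limited). The gripper opens to 85 mm and grips with 20 to 120 N. Pads are 22 mm wide; open, the fingers measure 114 mm over their backs; the gripper's body (76 mm by 85 mm) begins 54 mm behind the grasp point. The pads swing forward as they close: fully open they stand 13 mm farther back than shut.
Start: joints at [1.081, 0.359, 1.51, -0, 1.272, -0.115], TCP at [0.22, 0.558, 0.196] pointing down, gripper open.
Joint ranges: [-2.97, 2.97], [-1.01, 2.36], [0.21, 2.38], [-0.96, 4.11], [0.2, 2.71], [-2.98, 2.98]. Speed limits (rad/s): [2.39, 2.39, 3.14, 3.14, 3.14, 3.14].

### API

Orientations are given as a unit quaternion [w, x, y, z].
In Python, from plant import manip gives the robot as it stands. The module is installed in compiled form; this text tells all that it offers.
- The arm moves only by the tool step_arm, never from a script. Its argument "steps" is a list of rows, each a list of 7 numbers: the shift along the tool's x, y, z in m, then the turn, a rotation vector about the tool's x, y, z in rad, then the closure, from 0 (fully open) to 1 (shut). A call has 1 to 8 rows; each row is the pose to reach, as a shift and turn from the pose commanded when the call began, along the tool's axes at that moment; what a row does not reach only later rows make up. A row lasts 1/10 s, in which the tool goes at most 50 mm and 8.59 degrees, less where a joint would pass 70% of its speed; a pose out of reach is approached as far as the arm can. A call with a gripper value outside its range is refused whole. The fingers move at their own pace and stop on an object; "squeeze" is the grip in N (left out, the last holds). Time passes only in rows, so rows that repeat a pose let the fingers close. It gives the time, the measured TCP pose, the force and the opening at its end, in the units of the state.
- manip.get_obs(): the state, without advancing time (a new reading comes with each control period).
- manip.snapshot(name): name is "scene" or "top" or "wrist"; returns a dict with "pixels" (400x640x3 uint8, red, green, blue), "z_map" (400x640 float32, m along the optical axis (not along the pixel's ray), 0 where there is no reading), "fx", "fy", "cx", "cy" (pixels), "distortion" ([k1, k2, p1, p2, k3] as OpenCV has them; the pictures are not rectified), "eye" and "orientation" of the camera in the world. Camera axes: x right, y down, z forward; pixel columns grow to the right and rows downward; lengths in m; the calibration is good to about 2 mm. A picture is of the moment at which its call begins.
- manip.job_done(): hands the job in, once; it reports no verdict.
The state is a dict: "t": time; "joints": joint angles; "joint_velocities": joint speeds; "joint_efforts": joint torques, N m; "tool_pos": TCP position; "ee_rot": TCP orientation; "contact_force": force on the tool from outside, world axes, zero at the start; "wrist_torque": the same for the moment, N m; "gripper_width": opening from 0.0 (shut) to 1.0 (fully open).
Only numpy, scipy, OpenCV 4.12 (cv2) and the standard library are available. Lean on these libraries where they do the work, as an engineer would, in place of code of your own. Each camera call takes 0.05 s, during which the arm holds its last target.

## Working session

There is one attempt and no reset: what is moved stays moved. The work goes in short steps, Python scripts to look and compute and a tool call to move; the robot and the scene stay as the last step left them, time stands still between calls to the robot, and variables do not carry over. Pictures are saved under pics/ and viewed, and the job is handed in when it is done.

Besides the shell and the picture viewer there is one more tool, called by a JSON object that holds its "op" and its "data", one argument or row to a line. step_arm: Moves the arm, as the interface text tells. Its arguments: {"type":"object","properties":{"steps":{"type":"array","items":{"type":"array","items":{"type":"number"}}},"squeeze":{"type":"number"}},"required":["steps"]}

```bash
mkdir -p pics; cat > h.py <<'E'
import numpy as np, cv2
from plant import manip
from scipy.spatial.transform import Rotation as R
def q2R(q): return R.from_quat([q[1],q[2],q[3],q[0]])
def snap(cam,fn=None):
    s=manip.snapshot(cam)
    np.savez('last_%s.npz'%cam,**{k:np.array(v) for k,v in s.items()})
    if fn: cv2.imwrite('pics/'+fn,s['pixels'][:,:,::-1])
    return s
def load(cam): return dict(np.load('last_%s.npz'%cam))
def K(s): return np.array([[s['fx'],0,s['cx']],[0,s['fy'],s['cy']],[0,0,1]],float)
def px2w(s,u,v,z=None,worldz=None):
    n=cv2.undistortPoints(np.array([[[u,v]]],float),K(s),np.array(s['distortion'],float))[0,0]
    d=q2R(s['orientation']).apply([n[0],n[1],1.]); e=np.array(s['eye'])
    if worldz is not None: return e+d*(worldz-e[2])/d[2]
    if z is None:
        p=s['z_map'][int(v)-1:int(v)+2,int(u)-1:int(u)+2]; z=np.median(p[p>0])
    return e+d*z
def w2px(s,P):
    c=q2R(s['orientation']).inv().apply(np.atleast_2d(P)-np.array(s['eye']))
    return cv2.projectPoints(c,np.zeros(3),np.zeros(3),K(s),np.array(s['distortion'],float))[0][:,0]
def obs():
    o=manip.get_obs()
    for k in o: print(k,np.round(o[k],4))
E
python3 - <<'E'
from h import *
obs(); print(manip.grip_depth)
for c in ['scene','top','wrist']:
    s=snap(c,c+'0.png'); print(c,s['eye'],s['orientation'],s['fx'],s['cx'],s['cy'])
E
```

```text
t 0.0
joints [ 1.0809  0.3595  1.5115  0.      1.2725 -0.1151]
joint_velocities [ 0.0012 -0.0003  0.0013 -0.0011  0.0003 -0.0006]
joint_efforts [-8.00000e-04 -5.27625e+01 -2.78633e+01 -2.00000e-04  1.26000e-02
  0.00000e+00]
tool_pos [0.2193 0.5577 0.1947]
ee_rot [-3.000e-04  1.863e-01  9.825e-01 -9.000e-04]
contact_force [ 0.2298 -0.5416 -0.2947]
wrist_torque [-0.0037 -0.0386  0.0419]
gripper_width 1.0022
-0.0187
scene [ 0.93189378 -0.44695414  0.76665991] [-0.31177432  0.88453278  0.32999388 -0.10725006] 494.50571189064505 331.0661890964727 201.01579620983998
top [ 0.54431799 -0.00839547  0.76190772] [ 0.0025901  -0.69990228  0.71370142 -0.02757483] 365.0221660936622 320.6451045476815 196.7938285670029
wrist [0.15484872 0.58351672 0.37247922] [0.11378385 0.81864979 0.5577051  0.07635955] 281.7834279283781 316.6501852259247 200.837820103055
```

View pics/scene0.png

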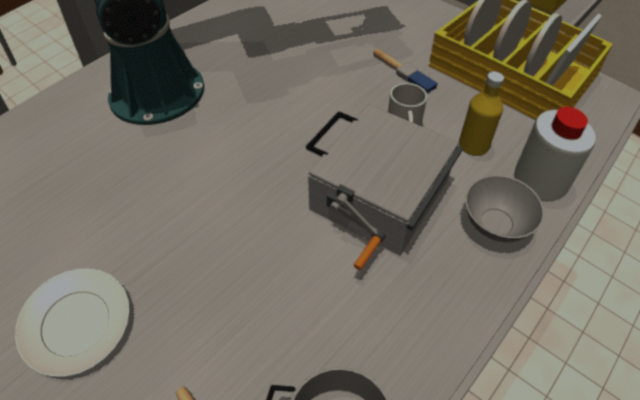

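View pics/top0.png

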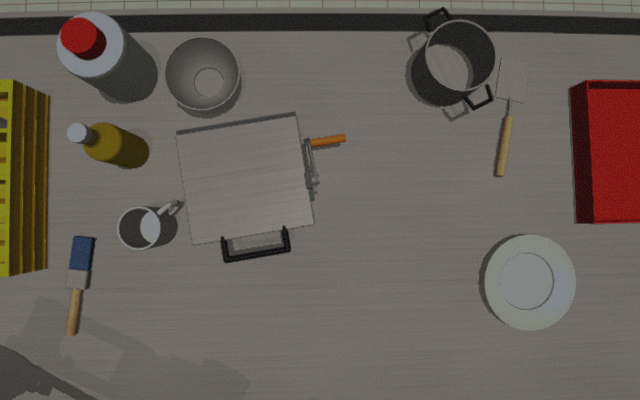

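View pics/wrist0.png

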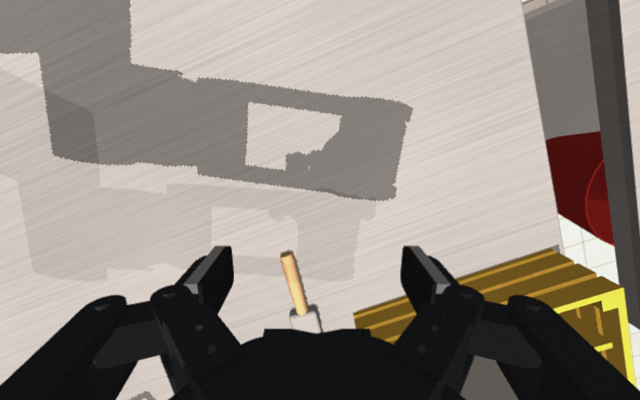

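The top view shows the unit, with the lid corners near (177,132), (296,115), (314,224) and (192,244). The handle bar is at about (256,254) and the orange tab at about (328,140). I'll measure these in an enlarged crop.

```bash
python3 - <<'E'
from h import *
s=load('top'); im=s['pixels'][95:275,160:360,::-1]
cv2.imwrite('pics/crop0.png',cv2.resize(im,None,fx=4,fy=4,interpolation=cv2.INTER_CUBIC)[:600*2,:800][:720])
im=s['pixels'][100:270,165:355,::-1]
cv2.imwrite('pics/crop0.png',cv2.resize(im,None,fx=3.5,fy=3.5,interpolation=cv2.INTER_CUBIC))
for p in [(177,132),(296,115),(314,224),(192,244),(245,180),(225,256),(289,247),(256,254),(328,140)]: print(p,px2w(s,*p),px2w(s,*p,worldz=.111))
E
```

```text
(177, 132) [0.69504132 0.22654876 0.09981123] [0.69249424 0.22257844 0.111     ]
(296, 115) [0.74984263 0.01280621 0.00147763] [0.72024156 0.00975259 0.111     ]
(314, 224) [ 0.52020516 -0.0206368   0.00188042] [ 0.52366712 -0.01887927  0.111     ]
(192, 244) [0.48422742 0.23140527 0.00127885] [0.49289552 0.19681388 0.111     ]
(245, 180) [0.60432412 0.10235257 0.11094337] [0.6043189  0.10234293 0.111     ]
(225, 256) [0.47069477 0.1389414  0.11172152] [0.47061307 0.1391049  0.111     ]
(289, 247) [0.4839392  0.02619786 0.11102783] [0.48393662 0.02619933 0.111     ]
(256, 254) [0.47303339 0.08444398 0.11199895] [0.47292382 0.08458668 0.111     ]
(328, 140) [ 0.6849467  -0.05028122  0.05596688] [ 0.67398369 -0.04701592  0.111     ]
```

View pics/crop0.png

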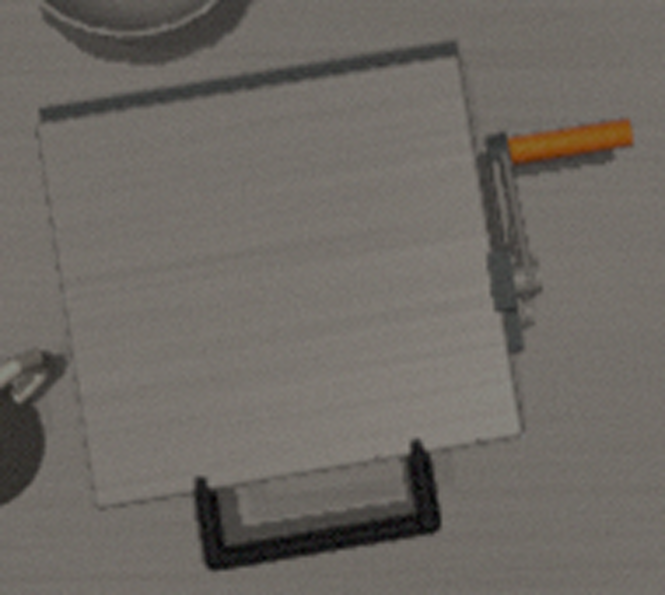

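```bash
python3 - <<'E'
from h import *
s=load('top')
cr=np.array([[522,433],[100,506],[38,124],[458,54]])/3.5+[165,100]
W=np.array([px2w(s,*p,worldz=.111)[:2] for p in cr]); print(W, [np.linalg.norm(W[i]-W[i-1]) for i in range(4)])
T=np.array([[-100,-110],[-100,110],[100,110],[100,-110]])/1000
A=T-T.mean(0);B=W-W.mean(0);th=np.arctan2((A[:,0]*B[:,1]-A[:,1]*B[:,0]).sum(),(A*B).sum())
c=W.mean(0);print('centre',c,'yaw',th,np.degrees(th))
Rm=np.array([[np.cos(th),-np.sin(th)],[np.sin(th),np.cos(th)]]);print(W-(c+T@Rm.T))
def u(x,y): return c+Rm@[x,y]
def bar(a,y=0): return u(.1-.235*np.cos(a)+.005*np.sin(a)*0-0,y)
print('bar',u(-.135,0)); print('bar meas',px2w(s,*(np.array([322,538])/3.5+[165,100]),worldz=.111))
print('dial',u(-.038,.03),'knee lock',u(.02,-.164))
print('tab folded', (c,), Rm.T@(px2w(s,*(np.array([570,143])/3.5+[165,100]))[:2]-c),px2w(s,*(np.array([570,143])/3.5+[165,100])))
# depth check of points on lid
for p in [(200,150),(290,140),(300,215),(210,230)]: print(px2w(s,*p))
E
```

```text
[[ 0.52416907 -0.01914336]
 [ 0.4918358   0.19406346]
 [ 0.68634412  0.22460625]
 [ 0.71946166  0.0100225 ]] [np.float64(0.19745846020272229), np.float64(0.2156445926439511), np.float64(0.1968917146345781), np.float64(0.21712429087797877)]
centre [0.60545266 0.10238721] yaw 0.1518996860504817 8.703210920054827
[[ 0.00092016  0.00233444]
 [ 0.00187646 -0.00192552]
 [-0.0013123  -0.00164598]
 [-0.00148433  0.00123706]]
bar [0.47200713 0.08195952]
bar meas [0.47338679 0.08281974 0.111     ]
dial [0.56335073 0.12629176] knee lock [ 0.65003823 -0.05669807]
tab folded (array([0.60545266, 0.10238721]),) [ 0.05418073 -0.1625248 ] [ 0.68360216 -0.05006776  0.05423652]
[0.6593276  0.18163288 0.11136742]
[0.67478913 0.02122845 0.11161629]
[0.540171   0.00570608 0.11108713]
[0.51689802 0.16485403 0.11146329]
```

```bash
cat >> h.py <<'E'
C=np.array([.6055,.1025]);TH=.152
def U(x,y,z):
    c,s=np.cos(TH),np.sin(TH); return np.array([C[0]+c*x-s*y,C[1]+s*x+c*y,z])
def toU(p):
    c,s=np.cos(TH),np.sin(TH); d=np.array(p[:2])-C; return np.array([c*d[0]+s*d[1],-s*d[0]+c*d[1],p[2]])
def down(yawx): # tool z down, tool x at world yaw
    c,s=np.cos(yawx),np.sin(yawx); return R.from_matrix(np.array([[c,s,0],[s,-c,0],[0,0,-1]]))
def rel(p,Rt=None,base=None):
    o=manip.get_obs(); R0=q2R(o['ee_rot']); 
    sh=R0.inv().apply(np.array(p)-o['tool_pos']); rv=(R0.inv()*(Rt or R0)).as_rotvec()
    print('shift',np.round(sh,4),'rot',np.round(rv,4)); return sh,rv
E
python3 - <<'E'
from h import *
rel([.473,.0825,.19],down(TH+np.pi/2))
rel([.473,.0825,.087],down(TH+np.pi/2))
E
```

```text
shift [-0.41   -0.3495  0.0054] rot [-1.4000e-03  6.0000e-04  1.0439e+00]
shift [-0.41   -0.3493  0.1084] rot [-1.4000e-03  6.0000e-04  1.0439e+00]
```

{"op": "step_arm", "data": {
  "steps": [
    [-0.037,-0.032,0,0,0,0.1,0.6],
    [-0.074,-0.064,0,0,0,0.2,0.6],
    [-0.111,-0.095,0,0,0,0.3,0.6],
    [-0.148,-0.127,0,0,0,0.4,0.6],
    [-0.186,-0.159,0,0,0,0.5,0.6],
    [-0.223,-0.19,0,0,0,0.6,0.6],
    [-0.26,-0.222,0,0,0,0.7,0.6],
    [-0.297,-0.254,0,0,0,0.8,0.6]
  ]
}}

```text
t: 0.95
tool_pos: [0.4035, 0.2114, 0.1956]
ee_rot: [0.0, 0.556, 0.831, 0.0]
contact_force: [0.8, -0.3, 0.2]
gripper_width: 0.4
```

```bash
python3 - <<'E'
from h import *
rel([.473,.0825,.17],down(TH+np.pi/2))
E
```

```text
shift [-0.1457  0.015   0.0256] rot [1.000e-04 1.000e-04 2.401e-01]
```

{"op": "step_arm", "data": {
  "steps": [
    [-0.037,0.004,0.005,0,0,0.08,0.6],
    [-0.075,0.008,0.01,0,0,0.16,0.6],
    [-0.112,0.012,0.018,0,0,0.24,0.6],
    [-0.146,0.015,0.0255,0,0,0.24,0.6],
    [-0.146,0.015,0.0255,0,0,0.24,0.6]
  ]
}}

```text
t: 1.45
tool_pos: [0.4747, 0.081, 0.1693]
ee_rot: [0.0, 0.651, 0.759, -0.001]
contact_force: [0.0, 0.0, 0.7]
gripper_width: 0.401
```

```bash
python3 - <<'E'
from h import *
rel([.473,.0825,.087],down(TH+np.pi/2))
s=snap('wrist','w1.png')
E
```

```text
shift [ 0.0018 -0.0014  0.0823] rot [-0.0004  0.0014  0.0004]
```

View pics/w1.png

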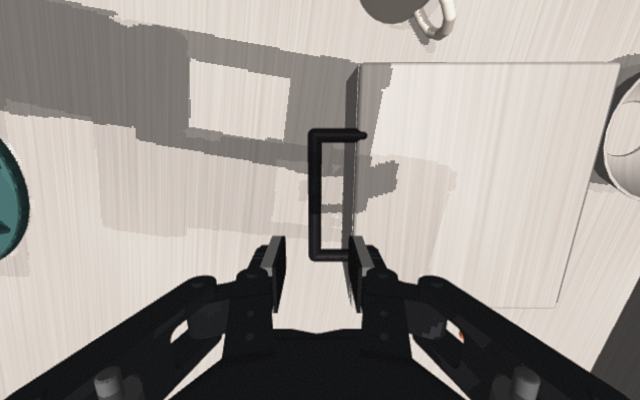

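```bash
python3 - <<'E'
from h import *
s=load('wrist')
print(w2px(s,[U(-.135,-.055,.106),U(-.135,.055,.106),U(-.1,.11,.111),U(.1,.11,.111),U(-.1,-.11,.111)]))
E
```

```text
[[314.62543361 256.72394978]
 [314.3856462  137.03227682]
 [360.04597562  63.53882838]
 [624.0974585   62.6719788 ]
 [350.536043   310.28337827]]
```

Projections match the wrist image: the bar spans rows 131–258 at column 315, and the lid corner is at (361,63). Next I descend and grip.

{"op": "step_arm", "data": {
  "steps": [
    [0.002,-0.001,0.02,0,0,0,0.6],
    [0.002,-0.001,0.04,0,0,0,0.6],
    [0.002,-0.001,0.06,0,0,0,0.6],
    [0.002,-0.001,0.075,0,0,0,0.6],
    [0.002,-0.001,0.082,0,0,0,0.6],
    [0.002,-0.001,0.082,0,0,0,0.6]
  ],
  "squeeze": 20
}}

```text
t: 2.1
tool_pos: [0.4707, 0.0868, 0.0875]
ee_rot: [-0.001, 0.649, 0.76, -0.001]
contact_force: [-0.2, -0.5, 0.6]
gripper_width: 0.396
```

{"op": "step_arm", "data": {
  "steps": [
    [0,0,0,0,0,0,0.75],
    [0,0,0,0,0,0,0.9],
    [0,0,0,0,0,0,1],
    [0,0,0,0,0,0,1],
    [0,0,0,0,0,0,1],
    [0,0,0,0,0,0,1]
  ]
}}

```text
t: 2.7
tool_pos: [0.472, 0.0861, 0.0882]
ee_rot: [0.0, 0.65, 0.76, 0.0]
contact_force: [-0.5, 0.3, -0.9]
gripper_width: 0.001
```

```bash
python3 - <<'E'
from h import *
obs()
o=manip.get_obs();R0=q2R(o['ee_rot'])
def b(a): return U(.1-.235*np.cos(a)+.005*np.sin(a),0,.101+.235*np.sin(a)+.005*np.cos(a))
for a in np.arange(0.1,1.41,.1): print(round(a,2),np.round(R0.inv().apply(b(a)-b(0)),4))
print(np.round(R0.inv().apply(b(1.357)-b(0)),4))
E
```

```text
t 2.7
joints [ 3.6300e-02  3.2360e-01  1.8883e+00 -1.0000e-04  9.2950e-01 -1.1950e-01]
joint_velocities [-0.0007  0.0014  0.0015  0.0012 -0.0001  0.0009]
joint_efforts [ 1.31000e-02 -4.30873e+01 -2.05424e+01  2.00000e-04 -1.20000e-03
  2.00000e-04]
tool_pos [0.472  0.0861 0.0882]
ee_rot [1.000e-04 6.499e-01 7.600e-01 0.000e+00]
contact_force [-0.4927  0.2877 -0.9284]
wrist_torque [ 0.0154 -0.0185  0.0076]
gripper_width 0.0006
0.1 [-0.      0.0017 -0.0234]
0.2 [-0.      0.0057 -0.0466]
0.3 [-0.0001  0.012  -0.0692]
0.4 [-0.0001  0.0205 -0.0911]
0.5 [-1.00e-04  3.12e-02 -1.12e-01]
0.6 [-0.0002  0.0439 -0.1318]
0.7 [-0.0002  0.0585 -0.1502]
0.8 [-0.0003  0.0749 -0.1671]
0.9 [-0.0004  0.0929 -0.1822]
1.0 [-0.0004  0.1123 -0.1954]
1.1 [-0.0005  0.1329 -0.2067]
1.2 [-0.0006  0.1545 -0.2158]
1.3 [-0.0007  0.177  -0.2227]
1.4 [-0.0008  0.2    -0.2274]
[-0.0007  0.1901 -0.2257]
```

```bash
python3 - <<'E'
from h import *
s=snap('wrist','w2.png'); snap('scene','s2.png')
s=load('scene'); im=s['pixels'][60:260,220:480,::-1]
cv2.imwrite('pics/s2c.png',cv2.resize(im,None,fx=3,fy=3))
E
```

```text
(no output)
```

View pics/w2.png

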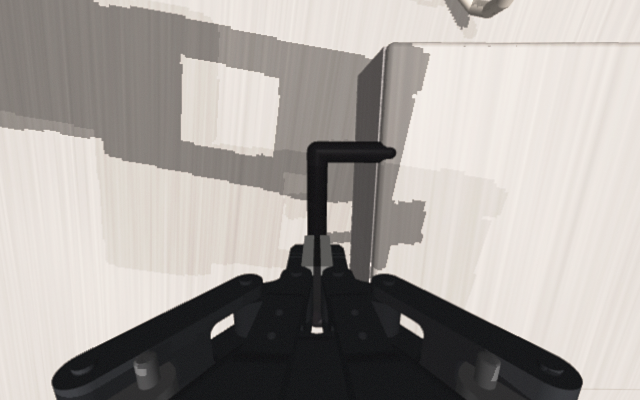

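View pics/s2c.png

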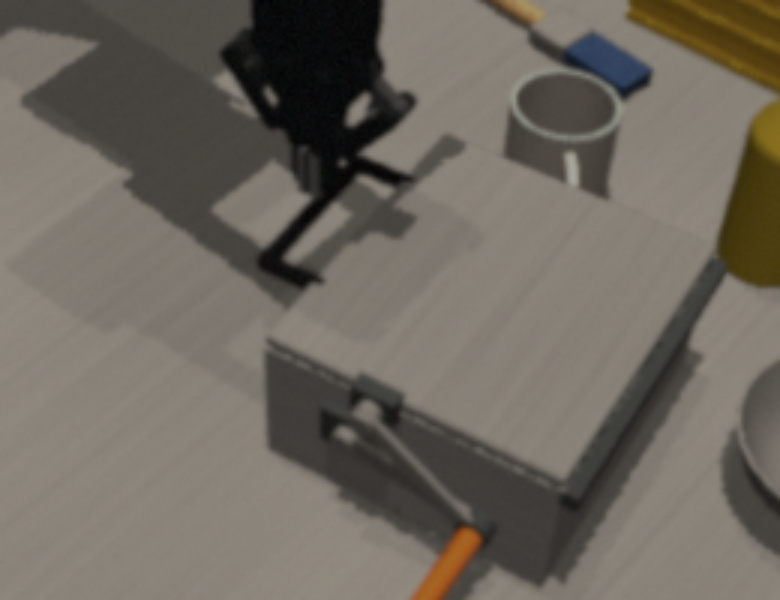

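```bash
python3 - <<'E'
from h import *
s=load('wrist'); im=s['pixels'][200:360,240:400,::-1]
cv2.imwrite('pics/w2c.png',cv2.resize(im,None,fx=3.7,fy=3.7,interpolation=cv2.INTER_CUBIC))
im=s['z_map'][205:330:8,296:340:3]; print(np.round(im,3))
o=manip.get_obs(); print(o['gripper_width'])
s=load('scene');print(px2w(s,313,125),px2w(s,330,137),px2w(s,312,147))
print(w2px(s,[U(-.135,0,.106),U(-.135,.055,.106),U(-.135,-.055,.106)]))
E
```

```text
[[0.279 0.278 0.278 0.278 0.165 0.162 0.162 0.161 0.162 0.162 0.165 0.279
  0.28  0.278 0.278]
 [0.28  0.28  0.281 0.281 0.165 0.164 0.163 0.163 0.163 0.165 0.167 0.281
  0.281 0.28  0.28 ]
 [0.283 0.281 0.282 0.282 0.168 0.165 0.164 0.165 0.164 0.166 0.169 0.283
  0.283 0.283 0.284]
 [0.285 0.283 0.285 0.285 0.168 0.166 0.166 0.166 0.166 0.167 0.17  0.285
  0.284 0.286 0.285]
 [0.287 0.286 0.287 0.146 0.146 0.145 0.146 0.145 0.146 0.145 0.145 0.146
  0.287 0.286 0.286]
 [0.145 0.146 0.146 0.135 0.136 0.136 0.136 0.137 0.137 0.136 0.137 0.136
  0.145 0.146 0.146]
 [0.138 0.138 0.128 0.129 0.127 0.129 0.128 0.127 0.129 0.129 0.128 0.128
  0.138 0.138 0.137]
 [0.128 0.129 0.121 0.12  0.12  0.121 0.121 0.122 0.12  0.12  0.121 0.121
  0.129 0.129 0.13 ]
 [0.109 0.11  0.108 0.112 0.112 0.118 0.117 0.116 0.118 0.117 0.111 0.112
  0.11  0.109 0.109]
 [0.106 0.107 0.107 0.106 0.106 0.108 0.119 0.119 0.118 0.107 0.105 0.107
  0.107 0.107 0.105]
 [0.102 0.101 0.101 0.103 0.101 0.108 0.119 0.12  0.119 0.105 0.101 0.102
  0.102 0.101 0.101]
 [0.096 0.096 0.096 0.096 0.099 0.109 0.121 0.121 0.121 0.109 0.097 0.097
  0.095 0.098 0.096]
 [0.085 0.085 0.084 0.091 0.109 0.11  0.122 0.121 0.122 0.109 0.096 0.088
  0.084 0.085 0.084]
 [0.081 0.081 0.084 0.09  0.11  0.112 0.122 0.123 0.123 0.11  0.109 0.088
  0.082 0.08  0.081]
 [0.077 0.077 0.084 0.092 0.11  0.112 0.181 0.181 0.182 0.111 0.11  0.089
  0.082 0.077 0.077]
 [0.074 0.078 0.084 0.092 0.109 0.113 0.184 0.183 0.184 0.109 0.111 0.09
  0.084 0.076 0.074]]
-0.0006194303673163588
[3.70838097e-01 1.63756733e-01 2.30437571e-04] [4.25071172e-01 1.59679023e-01 3.40598062e-04] [0.4904967  0.02980755 0.11095649]
[[323.04876076 129.88430173]
 [337.85844725 113.93720827]
 [307.26434027 146.92670824]]
```

View pics/w2c.png

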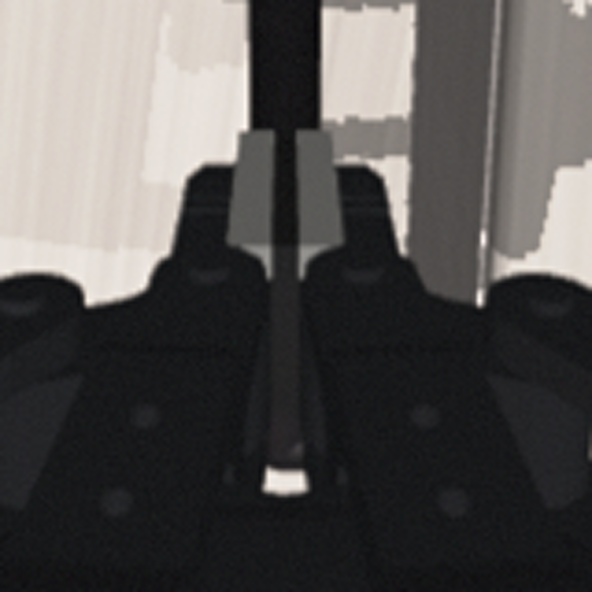

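```bash
python3 - <<'E'
from h import *
s=load('wrist')
for p in [(317,225),(305,237),(312,237),(317,237),(323,237),(329,237),(305,245),(317,245),(317,255),(317,275),(317,300),(312,300)]: print(p,np.round(px2w(s,*p),4),np.round(q2R(manip.get_obs()['ee_rot']).inv().apply(px2w(s,*p)-manip.get_obs()['tool_pos']),4))
E
```

```text
(317, 225) [0.4699 0.0967 0.111 ] [ 0.0108 -0.0003 -0.0229]
(305, 237) [0.4636 0.0965 0.1306] [ 0.0115 -0.0066 -0.0425]
(312, 237) [0.4672 0.0972 0.1309] [ 0.0117 -0.0029 -0.0428]
(317, 237) [0.4697 0.0975 0.1309] [ 0.0116 -0.0004 -0.0427]
(323, 237) [0.4728 0.0978 0.1305] [ 0.0115  0.0028 -0.0424]
(329, 237) [0.4759 0.0982 0.1301] [ 0.0113  0.0059 -0.042 ]
(305, 245) [0.464  0.0966 0.1406] [ 0.0116 -0.0062 -0.0525]
(317, 245) [0.4697 0.0973 0.1402] [ 0.0114 -0.0004 -0.0521]
(317, 255) [0.4697 0.0973 0.1508] [ 0.0114 -0.0004 -0.0627]
(317, 275) [0.4704 0.0932 0.1608] [ 0.0073 -0.0004 -0.0727]
(317, 300) [0.4722 0.0816 0.1613] [-0.0045 -0.0004 -0.0731]
(312, 300) [0.4693 0.0868 0.1692] [ 0.0011 -0.0024 -0.0811]
```

```bash
python3 - <<'E'
from h import *
s=load('scene')
print(w2px(s,[manip.get_obs()['tool_pos'],manip.get_obs()['tool_pos']+[0,0,.0425]]))
for u in range(314,332,3):
  for v in range(108,136,4):
    p=px2w(s,u,v); 
    print(u,v,np.round(p,3), end=' | ')
  print()
im=s['pixels'][90:170,280:390,::-1]
cv2.imwrite('pics/s2d.png',cv2.resize(im,None,fx=7,fy=7,interpolation=cv2.INTER_CUBIC))
E
```

```text
[[324.29761353 135.44465155]
 [324.42494566 119.27955684]]
314 108 [0.334 0.208 0.001] | 314 112 [0.344 0.197 0.001] | 314 116 [0.353 0.188 0.001] | 314 120 [ 0.361  0.178 -0.   ] | 314 124 [0.371 0.167 0.001] | 314 128 [0.38  0.157 0.001] | 314 132 [0.388 0.148 0.   ] | 
317 108 [0.462 0.077 0.159] | 317 112 [0.349 0.201 0.002] | 317 116 [0.358 0.191 0.001] | 317 120 [0.368 0.181 0.002] | 317 124 [0.376 0.172 0.001] | 317 128 [0.385 0.162 0.001] | 317 132 [ 0.393  0.153 -0.   ] | 
320 108 [0.47  0.075 0.165] | 320 112 [0.47  0.075 0.155] | 320 116 [0.47  0.075 0.146] | 320 120 [0.47  0.075 0.135] | 320 124 [0.381 0.176 0.001] | 320 128 [ 0.389  0.167 -0.001] | 320 132 [0.476 0.068 0.113] | 
323 108 [0.478 0.075 0.17 ] | 323 112 [0.477 0.076 0.159] | 323 116 [0.478 0.075 0.149] | 323 120 [0.478 0.075 0.139] | 323 124 [0.478 0.075 0.13 ] | 323 128 [0.472 0.082 0.111] | 323 132 [0.479 0.073 0.111] | 
326 108 [0.485 0.075 0.173] | 326 112 [0.483 0.077 0.161] | 326 116 [0.482 0.078 0.15 ] | 326 120 [0.482 0.079 0.14 ] | 326 124 [0.482 0.078 0.13 ] | 326 128 [0.477 0.085 0.112] | 326 132 [0.48  0.081 0.106] | 
329 108 [0.49  0.077 0.175] | 329 112 [0.488 0.08  0.162] | 329 116 [0.487 0.081 0.151] | 329 120 [0.487 0.082 0.141] | 329 124 [0.474 0.097 0.112] | 329 128 [0.479 0.092 0.108] | 329 132 [0.413 0.171 0.   ] |
```

View pics/s2d.png

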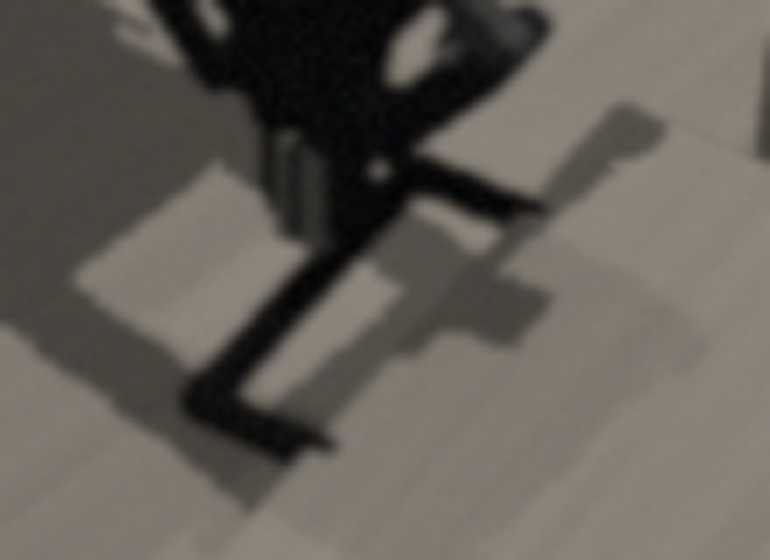

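```bash
python3 - <<'E'
from h import *
s=load('wrist'); o=manip.get_obs()
for v in range(240,400,12):
  for u in [60,160,220,270,300,317]:
    p=px2w(s,u,v); print(np.round(1000*q2R(o['ee_rot']).inv().apply(p-o['tool_pos'])).astype(int),end=' ')
  print(v)
E
```

```text
[ -47 -262   89] [ -47 -160   88] [-48 -99  89] [-48 -48  89] [-48 -17  89] [ 12   0 -47] 240
[ -61 -265   89] [ -61 -162   89] [ -61 -100   89] [-61 -49  89] [  8  -9 -52] [ 11   0 -60] 252
[ -74 -268   88] [ -75 -165   89] [ -75 -102   89] [-75 -49  89] [  8  -8 -64] [ 11   0 -71] 264
[ -88 -271   88] [ -89 -166   89] [ -89 -103   89] [-89 -50  89] [ 12  -7 -82] [  7   0 -73] 276
[-103 -275   89] [-103 -169   89] [ 13 -35 -90] [  8 -18 -83] [ 13  -6 -91] [  1   0 -73] 288
[-118 -279   89] [-118 -171   89] [ 13 -32 -98] [  18  -15 -105] [  18   -6 -104] [ -4   0 -73] 300
[-133 -282   89] [-133 -173   89] [  11  -31 -101] [  18  -14 -110] [  18   -5 -110] [-49   0 -23] 312
[-148 -286   89] [  12  -46 -108] [-149 -109   89] [  18  -13 -115] [  13   -5 -110] [-58   0 -23] 324
[-164 -290   89] [  12  -44 -113] [ -7 -36 -91] [  16  -12 -118] [  10   -5 -111] [  11    0 -111] 336
[-181 -294   89] [  11  -42 -116] [ -7 -34 -96] [  17  -12 -123] [  11   -5 -116] [  12    0 -117] 348
[-198 -298   89] [   8  -43 -116] [  10  -25 -119] [  20  -11 -129] [  11   -5 -120] [  11   -1 -120] 360
[  12  -61 -125] [   5  -42 -118] [  11  -24 -124] [  20  -10 -132] [  11   -5 -124] [  11   -1 -124] 372
[  12  -58 -127] [   5  -40 -121] [  19  -20 -134] [  20  -10 -135] [  12   -4 -127] [  11   -1 -127] 384
[  10  -58 -129] [   4  -39 -124] [  20  -19 -137] [  20   -9 -137] [  11   -4 -130] [  11   -1 -130] 396
```

The gripper closed on nothing. The wrist and scene images both show the fingertips at z≈0.13 m, about 42 mm short of the reported TCP (0.088), and above the bar. So the true finger end sits at about −42 mm in the tool z axis. I'll open, go down by that much, and check again.

{"op": "step_arm", "data": {
  "steps": [
    [0,0,0,0,0,0,0.6],
    [0,0,0,0,0,0,0.6],
    [0,0,0,0,0,0,0.6],
    [0,0,0,0,0,0,0.6]
  ]
}}

```text
t: 3.2
tool_pos: [0.4719, 0.0861, 0.0881]
ee_rot: [0.0, 0.65, 0.76, -0.0]
contact_force: [0.4, 0.1, -0.1]
gripper_width: 0.4
```

```bash
python3 - <<'E'
from h import *
s=snap('wrist','w3.png'); o=manip.get_obs();print(o['tool_pos'],o['gripper_width'],s['eye']-o['tool_pos'])
rel([.473,.0825,.046],down(TH+np.pi/2))
for v in range(225,300,6):
  for u in [270,274,278,282,350,354,358,362,366]:
    p=px2w(s,u,v); print(np.round(1000*q2R(o['ee_rot']).inv().apply(p-o['tool_pos'])).astype(int),end=' ')
  print(v)
E
```

```text
[0.47188355 0.08612077 0.08808898] 0.40039811237147366 [-0.01138814  0.06821086  0.17761991]
shift [-0.0037  0.0005  0.0421] rot [-0.0001  0.0001  0.004 ]
[-31 -48  89] [-31 -44  89] [-31 -39  89] [-31 -35  89] [-31  33  89] [-23  34  68] [-15  34  45] [-7 34 26] [-1 34  9] 225
[-38 -48  89] [-38 -44  89] [-38 -40  89] [-38 -36  89] [-38  33  88] [-29  34  66] [-19  34  43] [-12  34  24] [-5 34  8] 231
[-44 -48  88] [ 11 -23 -42] [ 11 -21 -42] [ 12 -19 -42] [ 11  17 -41] [ 12  19 -43] [ 12  21 -43] [ 11  23 -41] [-9 34  6] 237
[ 12 -24 -50] [ 12 -22 -50] [ 12 -20 -50] [ 11 -18 -49] [  9  16 -45] [ 11  18 -50] [ 12  20 -50] [ 12  22 -50] [-13  34   4] 243
[ 11 -23 -56] [ 12 -21 -57] [ 12 -19 -57] [  8 -18 -50] [  6  16 -46] [ 12  17 -57] [ 12  19 -57] [ 12  21 -57] [ 12  22 -57] 249
[ 11 -22 -63] [ 12 -20 -63] [ 11 -18 -62] [  5 -18 -50] [  4  16 -48] [ 11  16 -61] [ 12  18 -63] [ 11  20 -63] [ 11  21 -63] 255
[ 11 -21 -68] [ 12 -19 -68] [  9 -18 -64] [  2 -18 -51] [  1  16 -48] [  8  16 -62] [ 12  17 -69] [ 12  19 -69] [ 11  21 -68] 261
[ 11 -20 -73] [ 11 -18 -73] [  7 -18 -66] [  0 -18 -53] [ -2  16 -49] [  6  16 -63] [ 11  16 -73] [ 11  18 -73] [ 12  20 -74] 267
[  9 -20 -73] [  9 -18 -73] [  5 -18 -66] [ -3 -18 -53] [ -5  16 -49] [  3  16 -63] [  8  17 -73] [  9  18 -73] [ 12  19 -79] 273
[  7 -20 -76] [  6 -18 -73] [  1 -18 -66] [ -6 -18 -54] [ -8  16 -51] [  0  16 -64] [  6  17 -73] [  7  18 -75] [ 13  18 -85] 279
[  6 -19 -78] [  3 -19 -73] [ -1 -18 -68] [ -9 -18 -55] [-92  34  77] [ -2  16 -65] [  3  17 -73] [  5  18 -76] [ 13  17 -88] 285
[  3 -19 -78] [  0 -19 -73] [ -3 -18 -69] [-107  -38   88] [-99  34  76] [ -5  16 -66] [  0  17 -73] [  2  18 -76] [ 13  16 -93] 291
[  9 -17 -90] [ -3 -19 -73] [ -6 -18 -69] [-114  -38   89] [-104   34   74] [ -8  16 -66] [ -3  17 -73] [ -1  18 -76] [  18   14 -103] 297
```

View pics/w3.png

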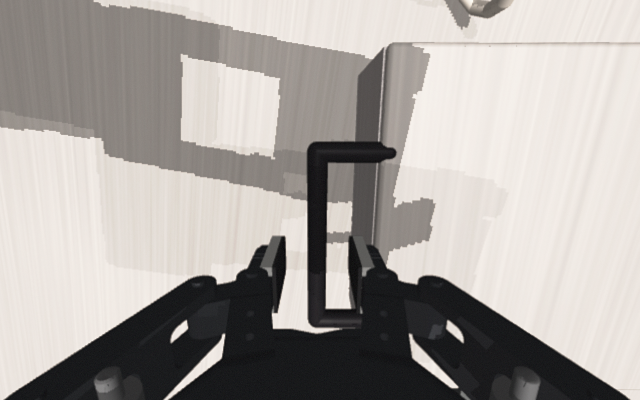

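{"op": "step_arm", "data": {
  "steps": [
    [-0.003,0.001,0.01,0,0,0,0.6],
    [-0.003,0.001,0.02,0,0,0,0.6],
    [-0.003,0.001,0.03,0,0,0,0.6],
    [-0.003,0.001,0.038,0,0,0,0.6],
    [-0.003,0.001,0.042,0,0,0,0.6],
    [-0.003,0.001,0.042,0,0,0,0.6]
  ]
}}

```text
t: 3.85
tool_pos: [0.4726, 0.0833, 0.0452]
ee_rot: [-0.001, 0.65, 0.76, -0.001]
contact_force: [-0.1, 0.3, 0.1]
gripper_width: 0.399
```

{"op": "step_arm", "data": {
  "steps": [
    [0,0,0,0,0,0,0.75],
    [0,0,0,0,0,0,0.9],
    [0,0,0,0,0,0,1],
    [0,0,0,0,0,0,1],
    [0,0,0,0,0,0,1]
  ],
  "squeeze": 20
}}

```text
t: 4.35
tool_pos: [0.4722, 0.0832, 0.0462]
ee_rot: [-0.001, 0.65, 0.76, -0.001]
contact_force: [-4.8, -1.3, 6.4]
gripper_width: 0.135
```

{"op": "step_arm", "data": {
  "steps": [
    [0,0.0007,-0.014,0,0,0,1],
    [0,0.0023,-0.028,0,0,0,1],
    [0,0.0047,-0.042,0,0,0,1],
    [0,0.008,-0.0557,0,0,0,1],
    [0,0.012,-0.0692,0,0,0,1],
    [0,0.0168,-0.0825,0,0,0,1],
    [0,0.0224,-0.0954,0,0,0,1],
    [0,0.0288,-0.108,0,0,0,1]
  ]
}}

```text
t: 5.15
tool_pos: [0.4991, 0.0872, 0.154]
ee_rot: [-0.002, 0.65, 0.76, -0.002]
contact_force: [-7.1, -2.5, 2.0]
gripper_width: 0.131
```

```bash
python3 - <<'E'
from h import *
o=manip.get_obs();R0=q2R(o['ee_rot']);print(o['contact_force'],o['wrist_torque'],o['gripper_width'])
p=o['tool_pos']+[0,0,.06]; u=toU(p); print(u, np.arctan2(u[2]-.101,.1-u[0]))
def b(a): return U(.1-.235*np.cos(a)+.005*np.sin(a),0,.046+.235*np.sin(a)+.005*np.cos(a)-.005)
for a in np.arange(0.48,1.41,.06): print(round(a,2),np.round(R0.inv().apply(b(a)-b(.48)),4))
E
```

```text
[-7.13980724 -2.46092391  1.95311646] [-0.53458029  1.1955714  -0.05074415] 0.13128857218288828
[-0.10752677  0.00101603  0.2139612 ] 0.4984727635760362
0.48 [0. 0. 0.]
0.54 [-0.      0.0071 -0.0122]
0.6 [-0.0001  0.0149 -0.0239]
0.66 [-0.0001  0.0234 -0.0352]
0.72 [-0.0002  0.0325 -0.0459]
0.78 [-0.0002  0.0423 -0.0561]
0.84 [-0.0002  0.0527 -0.0657]
0.9 [-0.0003  0.0636 -0.0746]
0.96 [-0.0003  0.075  -0.0828]
1.02 [-0.0004  0.0869 -0.0904]
1.08 [-0.0005  0.0993 -0.0972]
1.14 [-0.0005  0.112  -0.1033]
1.2 [-0.0006  0.1251 -0.1085]
1.26 [-0.0006  0.1384 -0.113 ]
1.32 [-0.0007  0.152  -0.1167]
1.38 [-0.0007  0.1658 -0.1196]
```

{"op": "step_arm", "data": {
  "steps": [
    [0,0.006,-0.0122,0,0,0,1],
    [0,0.014,-0.0239,0,0,0,1],
    [0,0.0225,-0.0352,0,0,0,1],
    [0,0.0315,-0.0459,0,0,0,1],
    [0,0.0413,-0.0561,0,0,0,1],
    [0,0.0517,-0.0657,0,0,0,1],
    [0,0.0626,-0.0746,0,0,0,1],
    [0,0.074,-0.0828,0,0,0,1]
  ]
}}

```text
t: 5.95
tool_pos: [0.5724, 0.0984, 0.2384]
ee_rot: [-0.001, 0.65, 0.76, -0.002]
contact_force: [-9.6, -3.4, 10.9]
gripper_width: 0.129
```

```bash
python3 - <<'E'
from h import *
o=manip.get_obs();R0=q2R(o['ee_rot']);print(o['contact_force'],o['wrist_torque'],o['gripper_width'])
p=o['tool_pos']+[0,0,.06]; u=toU(p); print(u, np.arctan2(u[2]-.101,.1-u[0]))
def b(a): return U(.1-.235*np.cos(a)+.005*np.sin(a),0,.046+.235*np.sin(a)+.005*np.cos(a)-.005)
for a in np.arange(0.96,1.45,.06): print(round(a,2),np.round(R0.inv().apply(b(a)-b(.96)),4))
E
```

```text
[-9.5573642  -3.44181205 10.88874421] [-0.6053677   1.69247608 -0.06401928] 0.12931801679078295
[-0.03331789  0.00093425  0.2984499 ] 0.9769102569468402
0.96 [0. 0. 0.]
1.02 [-0.0001  0.0119 -0.0075]
1.08 [-0.0001  0.0243 -0.0143]
1.14 [-0.0002  0.037  -0.0204]
1.2 [-0.0002  0.0501 -0.0257]
1.26 [-0.0003  0.0634 -0.0302]
1.32 [-0.0003  0.0771 -0.0339]
1.38 [-0.0004  0.0909 -0.0367]
1.44 [-0.0005  0.1048 -0.0387]
```

{"op": "step_arm", "data": {
  "steps": [
    [0,0.011,-0.0095,0,0,0,1],
    [0,0.0233,-0.0163,0,0,0,1],
    [0,0.036,-0.0225,0,0,0,1],
    [0,0.049,-0.028,0,0,0,1],
    [0,0.06,-0.032,0,0,0,1],
    [0,0.071,-0.035,0,0,0,1],
    [0,0.08,-0.037,0,0,0,1],
    [0,0.086,-0.038,0,0,0,1]
  ]
}}

```text
t: 6.75
tool_pos: [0.6611, 0.1121, 0.2758]
ee_rot: [0.001, 0.65, 0.76, 0.0]
contact_force: [-3.7, -3.5, 7.1]
gripper_width: 0.128
```

```bash
python3 - <<'E'
from h import *
o=manip.get_obs();R0=q2R(o['ee_rot']);print(o['contact_force'],o['wrist_torque'],o['gripper_width'])
p=o['tool_pos']+[0,0,.06]; u=toU(p); print(u, np.arctan2(u[2]-.101,.1-u[0]))
snap('scene','s4.png')
E
```

```text
[-3.69317373 -3.53961132  7.14409139] [-0.62557049  0.79052134 -0.05140008] 0.12841136637075576
[0.05637283 0.00106775 0.33584867] 1.3871228874699857
```

View pics/s4.png

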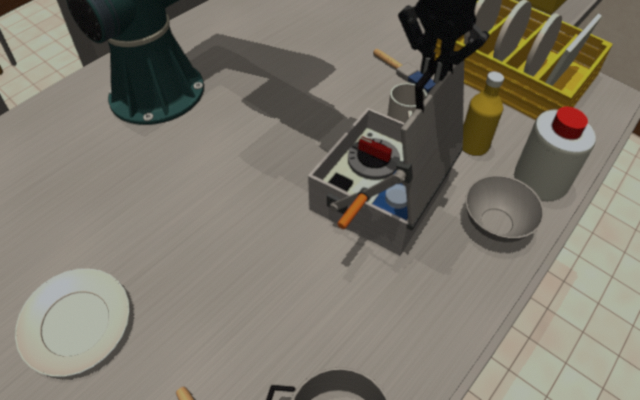

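{"op": "step_arm", "data": {
  "steps": [
    [0,0.002,0,0,0,0,1],
    [0,0.004,0.0,0,0,0,1],
    [0,0.004,0.0,0,0,0,1],
    [0,0.004,0.0,0,0,0,1],
    [0,0.004,0.0,0,0,0,1]
  ]
}}

```text
t: 7.3
tool_pos: [0.6615, 0.1122, 0.2758]
ee_rot: [-0.001, 0.65, 0.76, -0.002]
contact_force: [-10.2, -6.1, 9.3]
gripper_width: 0.129
```

```bash
python3 - <<'E'
from h import *
o=manip.get_obs();print(o['contact_force'],o['wrist_torque'],o['gripper_width'])
p=o['tool_pos']+[0,0,.06]; print(toU(p))
s=snap('scene'); im=s['pixels'][100:260,290:480,::-1]
cv2.imwrite('pics/s5c.png',cv2.resize(im,None,fx=3.7,fy=3.7,interpolation=cv2.INTER_CUBIC))
print(w2px(s,[U(.02,-.164,.144),U(.02,-.199,.144),U(.02,-.129,.144)]))
E
```

```text
[-10.18029637  -6.05972854   9.30980116] [-0.79511193  1.6724453  -0.07181823] 0.12894922905103628
[0.05686888 0.00108327 0.33581848]
[[349.97479203 208.79861088]
 [338.52970535 223.84712853]
 [360.87854093 194.45014827]]
```

View pics/s5c.png

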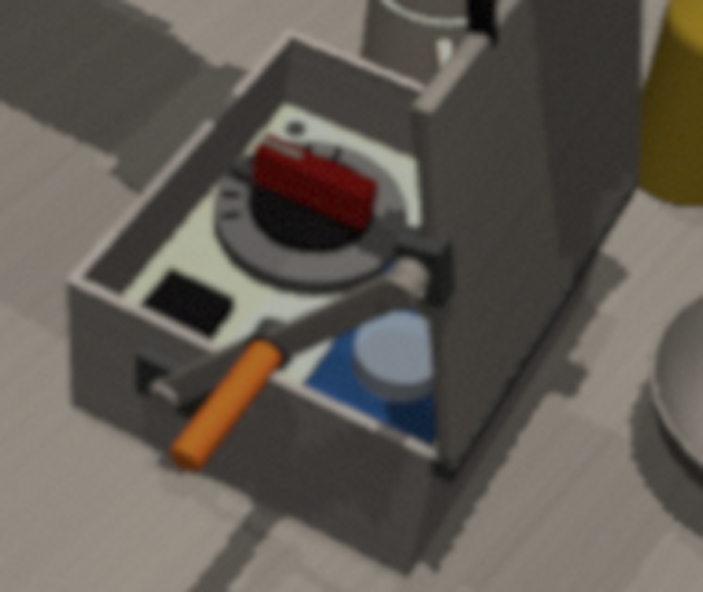

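The tab ends, at about (341,223) and (362,195), match the locked prediction (339,224)/(361,194). I'll ease off, open, and check that it holds.

{"op": "step_arm", "data": {
  "steps": [
    [0,-0.003,0,0,0,0,1],
    [0,-0.003,-0.003,0,0,0,0.8],
    [0,-0.003,-0.003,0,0,0,0.6],
    [0,-0.003,-0.003,0,0,0,0.6],
    [0,-0.003,-0.025,0,0,0,0.6],
    [0,-0.003,-0.05,0,0,0,0.6],
    [0,-0.02,-0.07,0,0,0,0.6],
    [0,-0.05,-0.07,0,0,0,0.6]
  ]
}}

```text
t: 8.15
tool_pos: [0.6174, 0.106, 0.3475]
ee_rot: [0.002, 0.65, 0.76, 0.002]
contact_force: [-0.2, 0.6, -0.1]
gripper_width: 0.401
```

```bash
python3 - <<'E'
from h import *
obs()
s=snap('scene','s6.png')
t=snap('top'); print(w2px(t,[U(-.038,.03,.096),U(-.1,.11,.1)]))
x,y=w2px(t,[U(-.038,.03,.096)])[0].astype(int)
cv2.imwrite('pics/t6.png',cv2.resize(t['pixels'][y-70:y+70,x-90:x+90,::-1],None,fx=4,fy=4,interpolation=cv2.INTER_CUBIC)); print(x,y)
E
```

```text
t 8.15
joints [ 5.9600e-02  3.0260e-01  1.2264e+00  4.0000e-04  1.6062e+00 -9.6800e-02]
joint_velocities [-4.390e-02 -4.993e-01  7.878e-01 -1.000e-04 -2.387e-01 -4.630e-02]
joint_efforts [  0.4463 -47.8462 -34.2062   0.0554   0.4998   0.0795]
tool_pos [0.6174 0.106  0.3475]
ee_rot [0.0021 0.6497 0.7602 0.0023]
contact_force [-0.2463  0.6494 -0.0704]
wrist_torque [-0.0104  0.08   -0.0409]
gripper_width 0.4008
[[233.36320814 203.46251979]
 [194.35707286 245.08827391]]
233 203
```

View pics/s6.png

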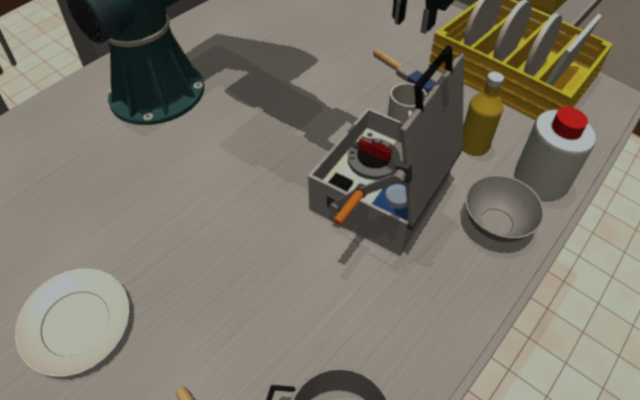

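View pics/t6.png

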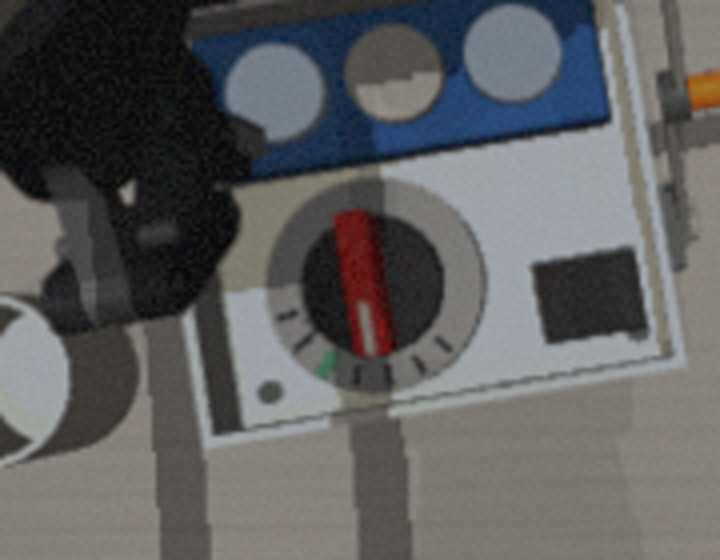

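The pointer lies on click 2, along the unit's front direction, and green is the third mark from the left. So it needs +40° clockwise. I'll move above the dial and turn the tool so the jaws straddle the grip bar, with the camera side facing the front.

```bash
python3 - <<'E'
from h import *
rel(U(-.038,.03,.25),down(TH+np.pi))
rel(U(-.038,.03,.034),down(TH+np.pi))
E
```

```text
shift [ 0.028  -0.0448  0.0959] rot [-1.0000e-04 -4.0000e-04 -1.5664e+00]
shift [ 0.028  -0.0448  0.3119] rot [-1.0000e-04 -4.0000e-04 -1.5664e+00]
```

{"op": "step_arm", "data": {
  "steps": [
    [0.007,-0.012,0,0,0,-0.14,0.6],
    [0.014,-0.025,0,0,0,-0.28,0.6],
    [0.02,-0.035,0.01,0,0,-0.42,0.6],
    [0.028,-0.0448,0.02,0,0,-0.56,0.6],
    [0.028,-0.0448,0.04,0,0,-0.7,0.6],
    [0.028,-0.0448,0.06,0,0,-0.84,0.6],
    [0.028,-0.0448,0.08,0,0,-0.98,0.6],
    [0.028,-0.0448,0.1,0,0,-1.12,0.6]
  ]
}}

```text
t: 9.05
tool_pos: [0.5663, 0.1266, 0.2437]
ee_rot: [0.0, 0.144, 0.99, 0.0]
contact_force: [-0.1, -0.8, -0.2]
gripper_width: 0.398
```

```bash
python3 - <<'E'
from h import *
rel(U(-.038,.03,.13),down(TH+np.pi))
E
```

```text
shift [ 0.0027 -0.001   0.1137] rot [ 3.000e-04  1.000e-04 -4.408e-01]
```

{"op": "step_arm", "data": {
  "steps": [
    [0.001,-0.001,0.02,0,0,-0.13,0.6],
    [0.002,-0.001,0.045,0,0,-0.26,0.6],
    [0.003,-0.001,0.07,0,0,-0.39,0.6],
    [0.003,-0.001,0.095,0,0,-0.441,0.6],
    [0.003,-0.001,0.11,0,0,-0.441,0.6],
    [0.003,-0.001,0.114,0,0,-0.441,0.6],
    [0.003,-0.001,0.114,0,0,-0.441,0.6]
  ]
}}

```text
t: 9.75
tool_pos: [0.5625, 0.1263, 0.1301]
ee_rot: [-0.001, -0.073, 0.997, 0.0]
contact_force: [-0.1, 0.7, -0.4]
gripper_width: 0.398
```

```bash
python3 - <<'E'
from h import *
rel(U(-.038,.03,.033),down(TH+np.pi))
s=snap('wrist','w7.png'); snap('scene','s7.png')
print(w2px(s,[U(-.038,.03,.096),U(-.072,.03,.096),U(-.004,.03,.096)]))
E
```

```text
shift [-0.001   0.      0.0971] rot [ 0.0002 -0.0014 -0.0059]
[[316.22914642 213.57328049]
 [315.93671618 170.95269167]
 [316.49836414 252.82815319]]
```

View pics/w7.png

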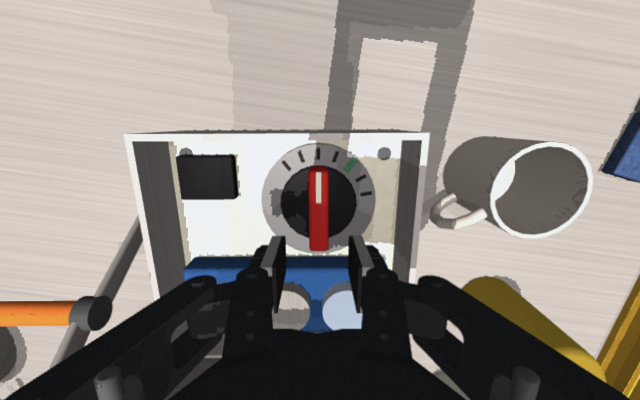

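View pics/s7.png

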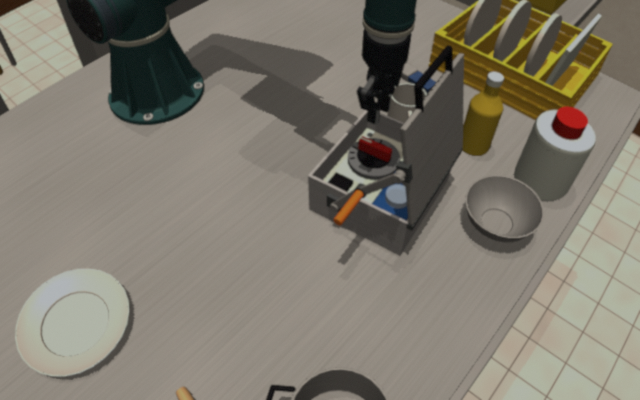

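{"op": "step_arm", "data": {
  "steps": [
    [0,0.001,0.02,0,0,-0.006,0.6],
    [0,0.001,0.045,0,0,-0.006,0.6],
    [0,0.001,0.065,0,0,-0.006,0.6],
    [0,0.001,0.08,0,0,-0.006,0.6],
    [0,0.001,0.09,0,0,-0.006,0.6],
    [0,0.001,0.096,0,0,-0.006,0.6],
    [0,0.001,0.096,0,0,-0.006,0.6]
  ]
}}

```text
t: 10.55
tool_pos: [0.5626, 0.1271, 0.0349]
ee_rot: [-0.0, -0.076, 0.997, -0.0]
contact_force: [-0.4, -0.7, 0.5]
gripper_width: 0.401
```

{"op": "step_arm", "data": {
  "steps": [
    [0,0,0,0,0,0,0.75],
    [0,0,0,0,0,0,0.9],
    [0,0,0,0,0,0,1],
    [0,0,0,0,0,0,1],
    [0,0,0,0,0,0,1]
  ],
  "squeeze": 30
}}

```text
t: 11.05
tool_pos: [0.5633, 0.1275, 0.0358]
ee_rot: [0.001, -0.076, 0.997, 0.0]
contact_force: [-1.1, 3.5, 6.1]
gripper_width: 0.182
```

{"op": "step_arm", "data": {
  "steps": [
    [0,0,0,0,0,0.1,1],
    [0,0,0,0,0,0.2,1],
    [0,0,0,0,0,0.3,1],
    [0,0,0,0,0,0.4,1],
    [0,0,0,0,0,0.5,1],
    [0,0,0,0,0,0.6,1],
    [0,0,0,0,0,0.698,1],
    [0,0,0,0,0,0.698,1]
  ]
}}

```text
t: 11.85
tool_pos: [0.5633, 0.1279, 0.0358]
ee_rot: [0.001, 0.271, 0.963, 0.001]
contact_force: [-0.8, 4.9, 5.6]
gripper_width: 0.188
```

```bash
python3 - <<'E'
from h import *
o=manip.get_obs();print(o['contact_force'],o['wrist_torque'],o['gripper_width'])
rel(U(-.038,.03,.035),down(TH+np.pi-.698))
E
```

```text
[-0.83798514  4.87315958  5.64000383] [0.541347   0.24206713 0.01923501] 0.1881284860794014
shift [-0.0009 -0.0012  0.0008] rot [ 0.0018  0.0009 -0.0027]
```

Turned by 40° with low residual torque. I'll open, rise and look.

{"op": "step_arm", "data": {
  "steps": [
    [0,0,0,0,0,0,0.85],
    [0,0,0,0,0,0,0.7],
    [0,0,0,0,0,0,0.6],
    [0,0,0,0,0,0,0.6],
    [0,0,-0.02,0,0,0,0.6],
    [0,0,-0.05,0,0,0,0.6],
    [0,0,-0.085,0,0,0,0.6],
    [0,0,-0.11,0,0,0,0.6]
  ]
}}

```text
t: 12.65
tool_pos: [0.563, 0.1269, 0.1467]
ee_rot: [0.001, 0.27, 0.963, 0.0]
contact_force: [-0.4, 0.6, -0.0]
gripper_width: 0.397
```

```bash
python3 - <<'E'
from h import *
s=snap('wrist','w8.png');obs()
E
```

```text
t 12.7
joints [ 1.0240e-01  3.7000e-01  1.6154e+00 -4.0000e-04  1.1490e+00 -9.2250e-01]
joint_velocities [ 0.0002  0.0249  0.0133  0.0021 -0.1052  0.0016]
joint_efforts [-2.30000e-01 -4.08084e+01 -1.93412e+01 -1.32000e-02  4.32300e-01
  1.00000e-04]
tool_pos [0.5656 0.1273 0.1505]
ee_rot [0.0034 0.2695 0.963  0.0012]
contact_force [1.0133 0.4752 3.2133]
wrist_torque [-0.0282 -0.0792  0.0298]
gripper_width 0.3982
```

View pics/w8.png

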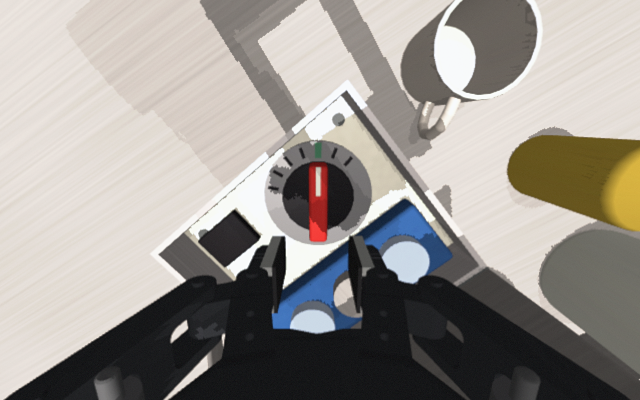

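```bash
python3 - <<'E'
from h import *
rel(U(-.06,-.178,.16),down(TH+np.pi))
E
```

```text
shift [-0.1154 -0.1753 -0.0095] rot [ 0.0018  0.0072 -0.6978]
```

{"op": "step_arm", "data": {
  "steps": [
    [-0.015,-0.022,-0.005,0,0,-0.1,1],
    [-0.03,-0.045,-0.01,0,0,-0.2,1],
    [-0.048,-0.073,-0.01,0,0,-0.3,1],
    [-0.066,-0.1,-0.01,0,0,-0.42,1],
    [-0.085,-0.13,-0.01,0,0,-0.54,1],
    [-0.103,-0.156,-0.01,0,0,-0.66,1],
    [-0.1154,-0.1753,-0.01,0,0,-0.7,1],
    [-0.1154,-0.1753,-0.01,0,0,-0.7,1]
  ]
}}

```text
t: 13.5
tool_pos: [0.5702, -0.0857, 0.1545]
ee_rot: [-0.0, -0.076, 0.997, -0.001]
contact_force: [0.4, 1.7, 1.6]
gripper_width: -0.0
```

```bash
python3 - <<'E'
from h import *
obs()
rel(U(-.03,-.178,.086),down(TH+np.pi))
rel(U(.00,-.178,.086),down(TH+np.pi))
s=snap('wrist','w9.png'); s=snap('scene','s9.png')
v=s['pixels'].astype(int); m=(v[...,0]>150)&(v[...,1]<130)&(v[...,1]>50)&(v[...,2]<60); m[:180]=0;m[240:]=0;m[:,:320]=0;m[:,380:]=0
ys,xs=np.where(m); P=np.array([toU(px2w(s,x,y)) for x,y in zip(xs,ys)]); print(len(P),np.median(P,0),P.min(0),P.max(0))
E
```

```text
t 13.5
joints [-2.6810e-01  3.6540e-01  1.6113e+00 -1.5000e-03  1.1646e+00 -1.9900e+00]
joint_velocities [ 0.0472 -0.0064  0.0152  0.0323  0.0108  0.0826]
joint_efforts [-1.21030e+00 -5.09951e+01 -2.59403e+01 -2.62400e-01 -4.00000e-04
 -8.16400e-01]
tool_pos [ 0.5702 -0.0857  0.1545]
ee_rot [-1.000e-04 -7.580e-02  9.971e-01 -7.000e-04]
contact_force [0.401  1.7498 1.5555]
wrist_torque [ 0.0114 -0.0647  0.0115]
gripper_width -0.0002
shift [-0.0334  0.0028  0.0685] rot [-0.0013 -0.0003 -0.0002]
shift [-0.0634  0.0028  0.0685] rot [-0.0013 -0.0003 -0.0002]
255 [ 0.01804283 -0.16418281  0.15247569] [-0.00962452 -0.19783171  0.09470022] [ 0.02367795 -0.12285895  0.15406385]
```

View pics/w9.png

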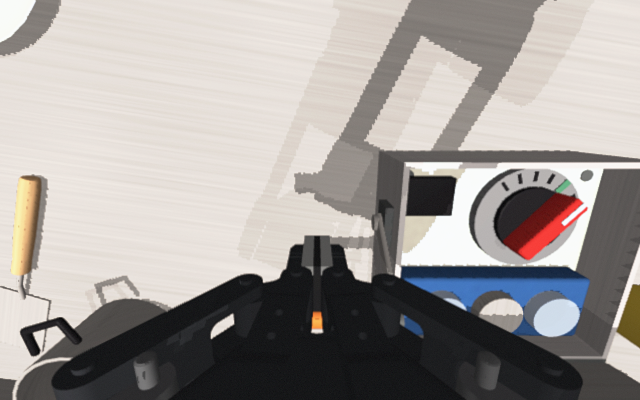

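View pics/s9.png

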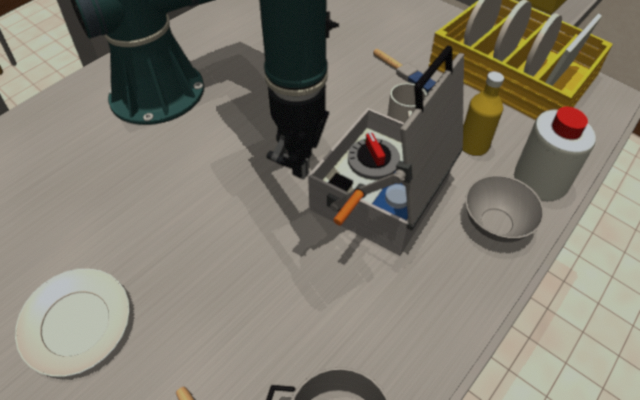

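{"op": "step_arm", "data": {
  "steps": [
    [-0.01,-0.003,0.015,0,0,0,1],
    [-0.02,-0.006,0.03,0,0,0,1],
    [-0.03,-0.006,0.05,0,0,0,1],
    [-0.033,-0.006,0.065,0,0,0,1],
    [-0.038,-0.006,0.069,0,0,0,1],
    [-0.038,-0.006,0.069,0,0,0,1]
  ]
}}

```text
t: 14.2
tool_pos: [0.6084, -0.0819, 0.0847]
ee_rot: [-0.001, -0.077, 0.997, 0.0]
contact_force: [0.3, -0.1, 1.0]
gripper_width: 0.004
```

```bash
python3 - <<'E'
from h import *
o=manip.get_obs();print(toU(o['tool_pos']),o['contact_force'])
rel(U(.00,-.187,.086),down(TH+np.pi))
s=snap('scene'); im=s['pixels'][100:260,240:430,::-1]
cv2.imwrite('pics/s10.png',cv2.resize(im,None,fx=3.7,fy=3.7,interpolation=cv2.INTER_CUBIC))
E
```

```text
[-0.0250082  -0.18270028  0.0847105 ] [ 0.29323971 -0.13894963  0.99326054]
shift [-0.025  -0.0044 -0.0013] rot [ 0.0007 -0.0017  0.003 ]
```

View pics/s10.png

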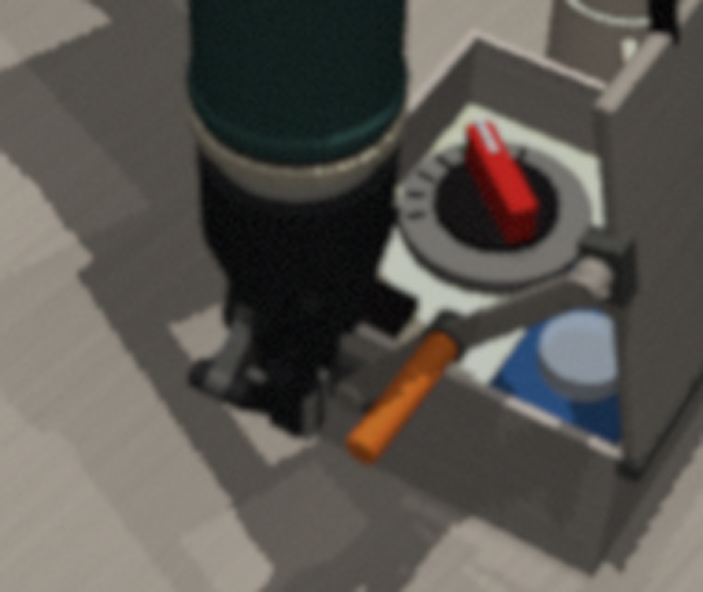

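{"op": "step_arm", "data": {
  "steps": [
    [-0.01,-0.004,0,0,0,0,1],
    [-0.02,-0.004,0,0,0,0,1],
    [-0.026,-0.004,0,0,0,0,1],
    [-0.03,-0.004,0.001,0,0,0,1],
    [-0.034,-0.004,0.004,0,0,0,1],
    [-0.038,-0.004,0.008,0,0,0,1]
  ]
}}

```text
t: 14.85
tool_pos: [0.6469, -0.0809, 0.0777]
ee_rot: [-0.0, -0.077, 0.997, -0.0]
contact_force: [-0.7, -0.9, -1.5]
gripper_width: -0.002
```

```bash
cat >> h.py <<'E'
def tab(s):
    v=s['pixels'].astype(int); m=(v[...,0]>130)&(v[...,1]<130)&(v[...,1]>40)&(v[...,2]<60); m[:180]=0;m[290:]=0;m[:,:320]=0;m[:,400:]=0
    ys,xs=np.where(m); P=np.array([toU(px2w(s,x,y)) for x,y in zip(xs,ys)]); P=P[P[:,2]>.03]; return len(P),np.median(P,0),P.min(0),P.max(0)
E
python3 - <<'E'
from h import *
o=manip.get_obs();print(toU(o['tool_pos']),o['contact_force'])
s=snap('scene'); im=s['pixels'][100:260,240:430,::-1]
cv2.imwrite('pics/s11.png',cv2.resize(im,None,fx=3.7,fy=3.7,interpolation=cv2.INTER_CUBIC))
print(tab(s))
E
```

```text
[ 0.01312472 -0.18757657  0.07766554] [-0.65358503 -0.91373084 -1.52387595]
(9, array([ 0.03585309, -0.1525394 ,  0.13979643]), array([ 0.03365118, -0.15717823,  0.13898582]), array([ 0.03716304, -0.15028215,  0.14043055]))
```

View pics/s11.png

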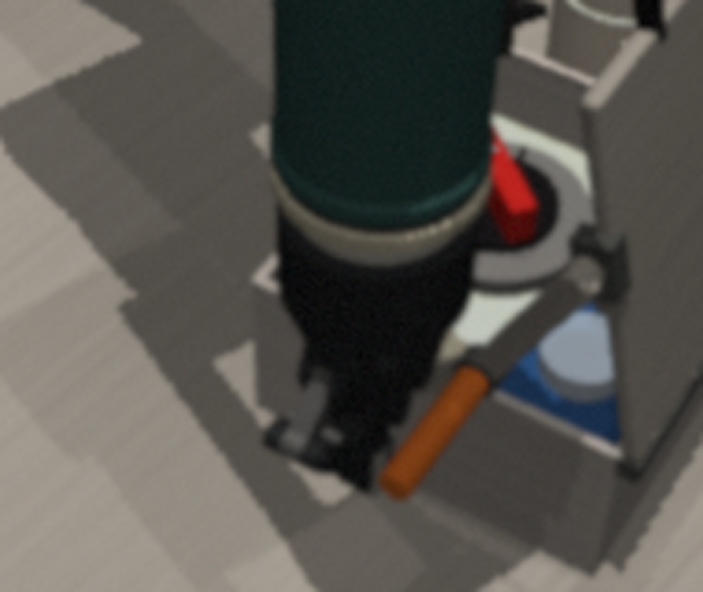

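{"op": "step_arm", "data": {
  "steps": [
    [-0.005,0,0.006,0,0,0,1],
    [-0.01,0,0.012,0,0,0,1],
    [-0.015,0,0.018,0,0,0,1],
    [-0.02,0,0.024,0,0,0,1],
    [-0.024,0,0.03,0,0,0,1],
    [-0.024,0,0.036,0,0,0,1]
  ]
}}

```text
t: 15.5
tool_pos: [0.6584, -0.077, 0.039]
ee_rot: [-0.011, -0.079, 0.997, 0.001]
contact_force: [-30.5, -6.0, 10.3]
gripper_width: -0.0
```

```bash
python3 - <<'E'
from h import *
o=manip.get_obs();print(toU(o['tool_pos']),o['contact_force'])
s=snap('scene'); im=s['pixels'][60:260,240:480,::-1]
cv2.imwrite('pics/s12.png',cv2.resize(im,None,fx=3,fy=3,interpolation=cv2.INTER_CUBIC))
E
```

```text
[ 0.02515157 -0.18541515  0.03901157] [-30.54164757  -6.02418442  10.31517246]
```

View pics/s12.png

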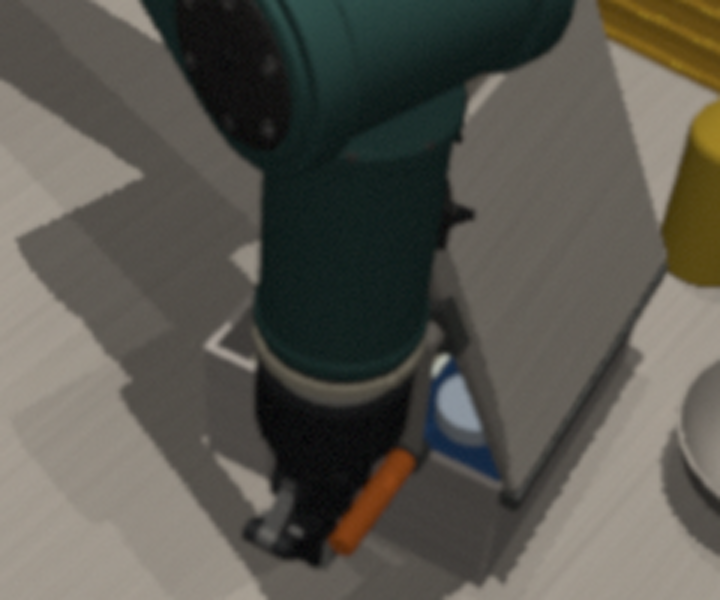

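{"op": "step_arm", "data": {
  "steps": [
    [0.015,-0.002,0,0,0,0,1],
    [0.035,-0.005,0,0,0,0,1],
    [0.06,-0.01,0,0,0,0,1],
    [0.09,-0.02,0,0,0,0,1]
  ]
}}

```text
t: 15.95
tool_pos: [0.5856, -0.1105, 0.0418]
ee_rot: [0.001, -0.077, 0.997, -0.0]
contact_force: [0.3, -1.1, 0.1]
gripper_width: 0.001
```

```bash
python3 - <<'E'
from h import *
o=manip.get_obs();print(toU(o['tool_pos']),o['contact_force'])
s=snap('scene'); im=s['pixels'][60:260,240:480,::-1]
cv2.imwrite('pics/s13.png',cv2.resize(im,None,fx=3,fy=3,interpolation=cv2.INTER_CUBIC))
E
```

```text
[-0.05187977 -0.20755993  0.04180482] [ 0.26927963 -1.09755584  0.09149603]
```

View pics/s13.png

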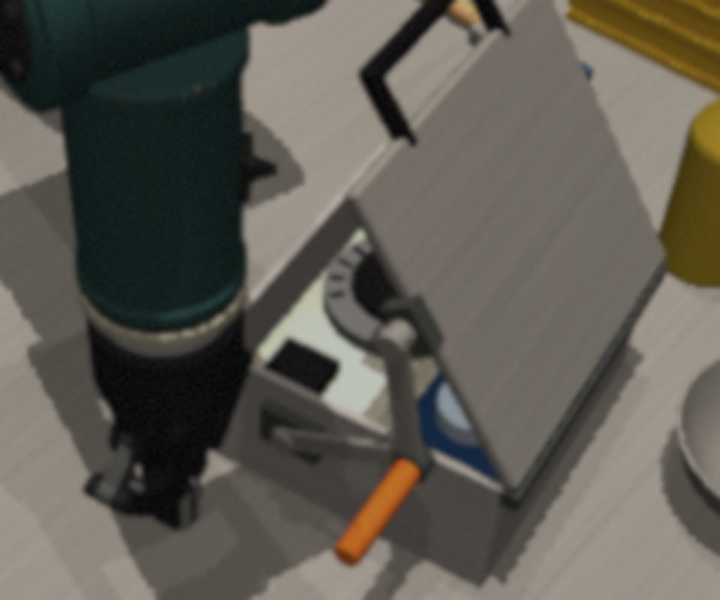

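{"op": "step_arm", "data": {
  "steps": [
    [0.01,-0.003,-0.02,0,0,0,1],
    [0.02,-0.006,-0.05,0,0,0,1],
    [0.03,-0.006,-0.09,0,0,0,1],
    [0.03,-0.006,-0.13,0,0,0,1],
    [0.03,-0.006,-0.17,0,0,0,1],
    [0.03,-0.006,-0.21,0,0,0,1],
    [0.03,-0.006,-0.23,0,0,0,1],
    [0.03,-0.006,-0.23,0,0,0,1]
  ]
}}

```text
t: 16.8
tool_pos: [0.5592, -0.122, 0.2759]
ee_rot: [0.004, -0.077, 0.997, -0.002]
contact_force: [0.7, 0.1, -0.2]
gripper_width: -0.001
```

{"op": "step_arm", "data": {
  "steps": [
    [0,0,0,0,0,0,1],
    [0,0,0,0,0,0,1],
    [0,0,0,0,0,0,1],
    [0,0,0,0,0,0,1],
    [0,0,0,0,0,0,1],
    [0,0,0,0,0,0,1],
    [0,0,0,0,0,0,1],
    [0,0,0,0,0,0,1]
  ]
}}

```text
t: 17.6
tool_pos: [0.5559, -0.1213, 0.2719]
ee_rot: [0.0, -0.077, 0.997, -0.0]
contact_force: [0.8, 0.4, 0.8]
gripper_width: -0.001
```

{"op": "step_arm", "data": {
  "steps": [
    [0,0,0,0,0,0,1],
    [0,0,0,0,0,0,1],
    [0,0,0,0,0,0,1],
    [0,0,0,0,0,0,1],
    [0,0,0,0,0,0,1],
    [0,0,0,0,0,0,1],
    [0,0,0,0,0,0,1],
    [0,0,0,0,0,0,1]
  ]
}}

```text
t: 18.4
tool_pos: [0.5559, -0.1213, 0.2719]
ee_rot: [-0.0, -0.077, 0.997, -0.0]
contact_force: [0.4, -0.2, 0.1]
gripper_width: -0.001
```

{"op": "step_arm", "data": {
  "steps": [
    [0,0,0,0,0,0,1],
    [0,0,0,0,0,0,1],
    [0,0,0,0,0,0,1],
    [0,0,0,0,0,0,1],
    [0,0,0,0,0,0,1],
    [0,0,0,0,0,0,1],
    [0,0,0,0,0,0,1],
    [0,0,0,0,0,0,1]
  ]
}}

```text
t: 19.2
tool_pos: [0.5559, -0.1212, 0.2719]
ee_rot: [-0.0, -0.077, 0.997, -0.0]
contact_force: [0.2, 0.5, 0.0]
gripper_width: -0.003
```

```bash
python3 - <<'E'
from h import *
o=manip.get_obs();print(o['t'],toU(o['tool_pos']),o['contact_force'])
s=snap('scene','s14.png'); t=snap('top','t14.png')
for p in [(380,150),(400,170),(360,150),(350,130)]: print(p,toU(px2w(s,*p)))
E
```

```text
19.2 [-0.08289349 -0.21365515  0.27191008] [0.18512967 0.48868508 0.04398102]
(380, 150) [-0.00279028 -0.02028794  0.14125758]
(400, 170) [ 0.04480569 -0.03232636  0.1282895 ]
(360, 150) [-0.02896914 -0.04692757  0.14954541]
(350, 130) [-0.06485651 -0.02111007  0.15833696]
```

View pics/s14.png

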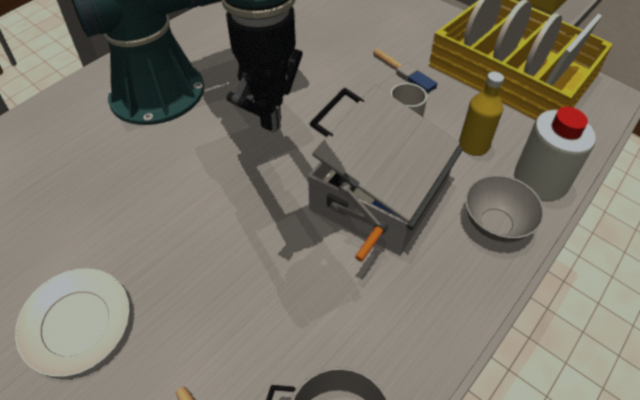

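View pics/t14.png

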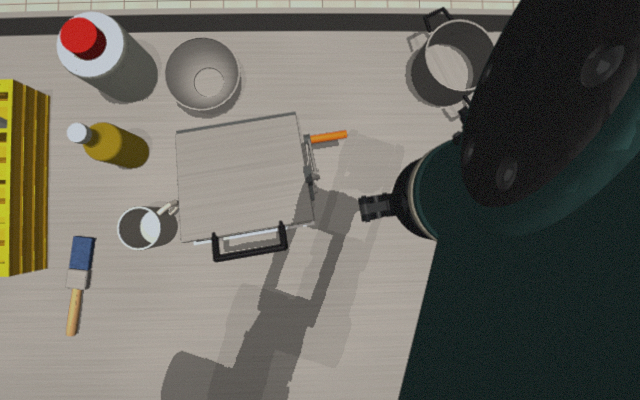

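```bash
python3 - <<'E'
from h import *
rel(U(-.068,0,.17),down(TH+np.pi))
E
```

```text
shift [-0.0154  0.2136  0.1019] rot [-0.0001 -0.0001  0.0023]
```

{"op": "step_arm", "data": {
  "steps": [
    [-0.003,0.035,0,0,0,0,1],
    [-0.006,0.075,0.01,0,0,0,1],
    [-0.009,0.115,0.03,0,0,0,1],
    [-0.012,0.155,0.055,0,0,0,1],
    [-0.015,0.19,0.08,0,0,0,1],
    [-0.015,0.213,0.1,0,0,0,1],
    [-0.015,0.213,0.102,0,0,0,1],
    [-0.015,0.213,0.102,0,0,0,1]
  ]
}}

```text
t: 20.1
tool_pos: [0.5377, 0.0915, 0.1696]
ee_rot: [-0.001, -0.078, 0.997, -0.0]
contact_force: [0.0, -0.0, 0.1]
gripper_width: 0.002
```

{"op": "step_arm", "data": {
  "steps": [
    [0,0,0.015,0,0,0,1],
    [0,0,0.03,0,0,0,1],
    [0,0,0.04,0,0,0,1],
    [0,0,0.046,0,0,0,1],
    [0,0,0.052,0,0,0,1],
    [0,0,0.058,0,0,0,1],
    [0,0,0.064,0,0,0,1],
    [0,0,0.07,0,0,0,1]
  ]
}}

```text
t: 20.9
tool_pos: [0.5381, 0.0915, 0.0997]
ee_rot: [0.0, -0.077, 0.997, -0.0]
contact_force: [-0.1, 0.6, 0.8]
gripper_width: 0.001
```

```bash
python3 - <<'E'
from h import *
o=manip.get_obs();print(o['t'],toU(o['tool_pos']),o['contact_force'])
E
```

```text
20.9 [-0.06825456 -0.00067345  0.09966117] [-0.05894343  0.61926342  0.83762866]
```

{"op": "step_arm", "data": {
  "steps": [
    [0,0,0.004,0,0,0,1],
    [0,0,0.008,0,0,0,1],
    [0,0,0.012,0,0,0,1],
    [0,0,0.015,0,0,0,1],
    [0,0,0.018,0,0,0,1],
    [0,0,0.021,0,0,0,1],
    [0,0,0.024,0,0,0,1],
    [0,0,0.026,0,0,0,1]
  ]
}}

```text
t: 21.7
tool_pos: [0.5381, 0.0915, 0.0752]
ee_rot: [0.0, -0.077, 0.997, -0.0]
contact_force: [-9.1, -0.6, 32.6]
gripper_width: 0.001
```

{"op": "step_arm", "data": {
  "steps": [
    [0,0,0.001,0,0,0,1],
    [0,0,0.002,0,0,0,1],
    [0,0,0.003,0,0,0,1],
    [0,0,0.004,0,0,0,1],
    [0,0,0.004,0,0,0,1]
  ]
}}

```text
t: 22.2
tool_pos: [0.5382, 0.0915, 0.075]
ee_rot: [0.001, -0.077, 0.997, -0.0]
contact_force: [-14.8, -1.3, 49.9]
gripper_width: 0.0
```

{"op": "step_arm", "data": {
  "steps": [
    [0,0,-0.005,0,0,0,1],
    [0,0,-0.006,0,0,0,1]
  ]
}}

```text
t: 22.4
tool_pos: [0.5389, 0.0915, 0.077]
ee_rot: [0.001, -0.077, 0.997, -0.0]
contact_force: [-0.1, -0.6, 0.2]
gripper_width: -0.001
```

```bash
python3 - <<'E'
from h import *
o=manip.get_obs();print(o['t'],toU(o['tool_pos']),o['contact_force'])
s=snap('scene','s15.png');im=s['pixels'][60:260,240:480,::-1]
cv2.imwrite('pics/s15.png',cv2.resize(im,None,fx=3,fy=3,interpolation=cv2.INTER_CUBIC))
for p in [(380,150),(400,170),(360,150),(410,130),(380,190),(350,165)]: print(p,toU(px2w(s,*p)))
E
```

```text
22.4 [-0.06746453 -0.00074769  0.07700738] [-0.07362131 -0.62208094  0.17723253]
(380, 150) [-0.01414987  0.00654888  0.11192818]
(400, 170) [ 0.03945625 -0.01692869  0.11074367]
(360, 150) [-0.04553544 -0.01325153  0.11145616]
(410, 130) [0.00937231 0.08525282 0.1126734 ]
(380, 190) [ 0.03139249 -0.07792814  0.11106598]
(350, 165) [-0.04253022 -0.05474766  0.1101538 ]
```

View pics/s15.png

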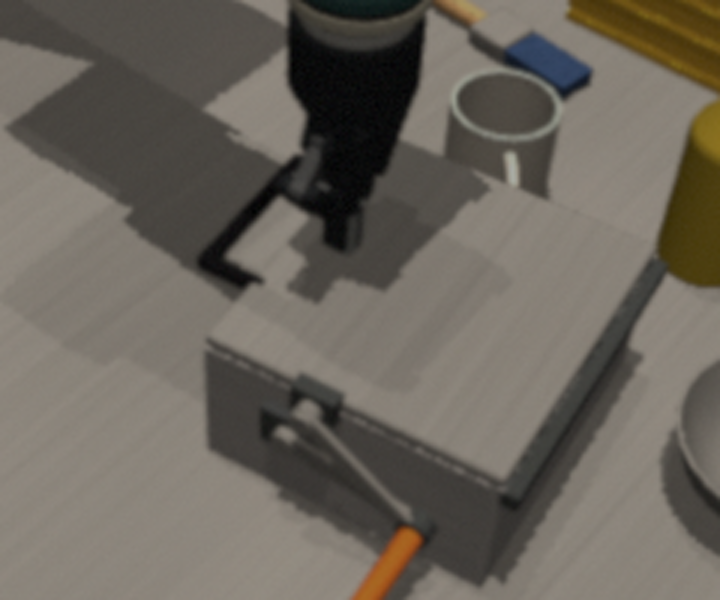

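The lid top reads 0.110–0.113 m at every point checked, so it is level and shut. I'll retreat straight up and check again.

{"op": "step_arm", "data": {
  "steps": [
    [0,0,-0.02,0,0,0,1],
    [0,0,-0.05,0,0,0,1],
    [0,0,-0.09,0,0,0,1],
    [0,0,-0.12,0,0,0,1],
    [0.02,0,-0.15,0,0,0,1],
    [0.04,0,-0.16,0,0,0,1],
    [0.04,0,-0.16,0,0,0,1],
    [0.04,0,-0.16,0,0,0,1]
  ]
}}

```text
t: 23.25
tool_pos: [0.4986, 0.0854, 0.2353]
ee_rot: [-0.0, -0.077, 0.997, -0.0]
contact_force: [0.7, -0.1, -0.8]
gripper_width: 0.002
```

```bash
python3 - <<'E'
from h import *
o=manip.get_obs();print(o['t'],toU(o['tool_pos']),o['contact_force'])
s=snap('scene','s16.png')
for p in [(380,150),(400,170),(360,150),(410,130),(380,190),(350,165),(330,150)]: print(p,toU(px2w(s,*p)))
a=cv2.imread('pics/scene0.png').astype(int);b=s['pixels'][:,:,::-1].astype(int)
d=np.abs(a-b).max(2)>40; n,l,st,_=cv2.connectedComponentsWithStats(d.astype(np.uint8)); print([list(x) for x in st[1:] if x[4]>15])
E
```

```text
23.25 [-0.10828918 -0.00073343  0.23526309] [ 0.70598036 -0.10708139 -0.7996618 ]
(380, 150) [-0.01427418  0.00684256  0.11160723]
(400, 170) [ 0.03982564 -0.01799195  0.11195526]
(360, 150) [-0.04536867 -0.01359054  0.11183959]
(410, 130) [0.00896249 0.08646022 0.11150841]
(380, 190) [ 0.03143146 -0.07802454  0.1111888 ]
(350, 165) [-0.042038   -0.05568648  0.11129986]
(330, 150) [-0.09262094 -0.0426477   0.11059278]
[[np.int32(311), np.int32(0), np.int32(54), np.int32(67), np.int32(1986)], [np.int32(172), np.int32(7), np.int32(148), np.int32(44), np.int32(3055)], [np.int32(354), np.int32(7), np.int32(50), np.int32(30), np.int32(861)], [np.int32(102), np.int32(32), np.int32(8), np.int32(7), np.int32(34)], [np.int32(116), np.int32(32), np.int32(43), np.int32(13), np.int32(146)], [np.int32(190), np.int32(36), np.int32(144), np.int32(110), np.int32(5092)], [np.int32(269), np.int32(48), np.int32(29), np.int32(16), np.int32(219)], [np.int32(336), np.int32(106), np.int32(50), np.int32(36), np.int32(743)], [np.int32(316), np.int32(144), np.int32(10), np.int32(7), np.int32(27)]]
```

View pics/s16.png

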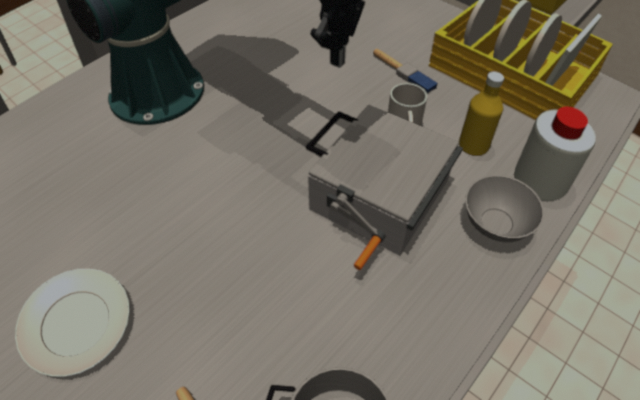

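The lid is shut and level with the tool clear of it. The only differences from the first picture are the arm and its shadow, so I'm handing in.

```bash
python3 -c "
from plant import manip
print(manip.job_done())"
```

```text
the job is handed in; nothing more can be done
None
```

The job is handed in at about 23 s. I raised the lid until the stay locked, and it held by itself with the gripper away. I turned the dial from click 2 to click 4, broke the stay at the orange tab, and pressed the lid shut.

**Last checks:**
- **Lid:** after I let go, its top read 0.1106–0.1120 m at seven points, against 0.111 m when shut.
- **Dial:** the pointer was on the green mark after I let go, and still on green in the next picture before I broke the stay. I could not see it again once the lid was down.
- **Other objects:** compared with the first scene-camera picture, only the arm and its shadow had changed.

**What did not go as expected:**
- **Finger length:** the fingertips were about 40 mm short of the reported TCP. My first grasp of the handle closed on nothing, so I measured the offset in the pictures and corrected for it.
- **Stay:** the force reached about 32 N at the end of the push on the tab, before I backed off. I don't know what the tool was pressing on, so I can't rule out the gripper's body.
- **Pressing shut:** I kept pressing after the lid had seated. The finger force rose to about 52 N, which is under the 120 N wrist limit. It is over the 40 N limit for the arm and gripper body, though only the fingertips should have been touching.

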